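# Hold the probe in the open cup for its dry-air zero

## Robot

A 7-joint arm with a two-finger parallel gripper is mounted at the origin on the work surface. World frame = base frame: x ahead of the robot, y to its left, z up, the work surface at z = 0. Lengths are in m, angles in rad, forces in N, time in s.
With the tool pointing down it reaches from about 0.425 to 0.95 m from the base axis. Payload 4.7 kg.
Tool frame: the origin (TCP) lies on the centre line of the jaws, within the pads' length; the fingertips stand robot.nose_length ahead of it and the grasp point (between the pads) lies 8 mm behind it (robot.nose_length is the distance from the TCP to the fingertips, in m); z points along the fingers, x is the direction in which the jaws open and shut, and the axes are right-handed (so a half turn about z gives the same grasp; the last joint's range is limited). The gripper opens to 85 mm and grips with 20 to 120 N. Pads are 22 mm wide; open, the fingers measure 114 mm over their backs; the gripper's body (76 mm by 85 mm) begins 54 mm behind the grasp point. The pads swing forward as they close: fully open they stand 13 mm farther back than shut.
Start: joints at [1.178, 0.469, -0.049, 1.532, 0.024, 1.141, -0.082], TCP at [0.24, -0.631, 0.219] pointing down, gripper open.
Joint ranges: [-2.59, 2.59], [-0.33, 1.99], [-1.39, 1.29], [0.1, 2.45], [-1.04, 4.18], [0.21, 1.99], [-2.66, 2.66]. Speed limits (rad/s): [2.57, 2.57, 3.14, 3.14, 3.14, 3.14, 3.14].

## Interface

Orientations are given as [roll, pitch, yaw] about the fixed x, y, z axes, in that order (R = Rz(yaw) Ry(pitch) Rx(roll)).
In Python, from plant import robot gives the robot as it stands. Calls block until the motion is done:
- robot.goto(position, orientation): joint-space move of the TCP to a pose.
- robot.move_straight(position, vel=0.15, attitude=None, contact_N=None): straight line of the TCP; attitude=None keeps the orientation; vel is the mean speed in m/s. With contact_N (N) it stops when the force on the tool has changed by that much, and returns True; else False.
- robot.move_joints(angles): joint-space move.
- robot.grip(opening, strength=None): opening from 0.0 (shut) to 1.0 (fully open); strength is the grip in N (None keeps the last); returns when the fingers have stopped.
- robot.sleep(seconds).
- robot.inverse_kinematics(position, orientation): joint angles nearest the present ones, or None.
- robot.sense(): the state.
- robot.grab_frame(name): name is "side" or "top"; returns a dict with "image" (384x512x3 uint8, red, green, blue), "range_z" (384x512 float32, m along the optical axis (not along the pixel's ray), 0 where there is no reading), "fx", "fy", "cx", "cy" (pixels), "R" (3x3) and "t" (3): a world point X has camera coordinates R X + t. Camera axes: x right, y down, z forward; pixel columns grow to the right and rows downward; lengths in m; the calibration is good to about 2 mm. A picture is of the moment at which its call begins.
A pose or a line that the arm cannot do raises robot.IKError and nothing moves.
- robot.close_job(): hands the job in, once; it reports no verdict.
The state is a dict: "t": time; "joint_pos": joint angles; "joint_velocities": joint speeds; "effort": joint torques, N m; "tcp_pos": TCP position; "tcp_rot": TCP orientation; "wrist_force": force on the tool from outside, world axes, zero at the start; "torque": the same for the moment, N m; "opening": opening from 0.0 (shut) to 1.0 (fully open).
Only numpy, scipy, OpenCV 4.12 (cv2) and the standard library are available. Lean on these libraries where they do the work, as an engineer would, in place of code of your own. Each camera call takes 0.05 s, during which the arm holds its last target.

## Task

The stick probe needs its zero taken in dry air: lift it by its head out of the parking stand and lower it straight down through the guide ring above the open empty cup, not the ring above the capped jar, without the probe touching either ring, the cup or the jar at any time. Finish while still holding the probe in the gripper: upright, motionless, centred in the ring, its tip about halfway down inside the cup. Leave everything else standing where it is.

Things in the scene. Friction and masses are not known exactly. Their poses are not given: they have to be found in the camera images.
- probe: cordless stick probe, about 0.12 kg: grey plastic head, an upright cylinder of diameter 28, height 46 mm (plus a smaller 4 mm button on top), and a straight steel rod of diameter 12 reaching 105 mm below it. Origin: centre of the head's underside; z up along the axis. Starts hanging upright in the parking stand, the head's underside resting on its plate. Grip it by the head
- probe_tip (a point): lowest point of the probe's rod, on its axis, 105 mm below the probe's origin
- park: parking stand, fixed: base 80 x 84 mm, 10 mm thick, a steel post (diameter 12) 34 mm to the own +y side and a 44 x 44 mm square top plate, 110 to 120 mm above the table, with an 18 mm hole over the base centre in which the probe hangs. Nothing on it is higher than 120 mm. Origin: centre of the base underside, on the hole's axis; z up
- park_top (a point): centre of the parking hole at the plate's top, 120 mm above the table
- guide_a: fixed grey measuring stand: base plate 84 x 100 mm (own x, y), 10 thick; slim post (diameter 10) 44 mm to its +y side; a short arm holds a level guide ring over the base centre: outer diameter 40, bore 22, from 80 to 92 mm above the table (its top). Origin: centre of the base underside, on the bore axis, z up. guide_a, guide_b (alike) and park stand in any order
- guide_b: fixed grey measuring stand: base plate 84 x 100 mm (own x, y), 10 thick; slim post (diameter 10) 44 mm to its +y side; a short arm holds a level guide ring over the base centre: outer diameter 40, bore 22, from 80 to 92 mm above the table (its top). Origin: centre of the base underside, on the bore axis, z up. guide_a, guide_b (alike) and park stand in any order
- guide_a_mouth (a point): centre of the bore of guide_a at the ring's top face, 92 mm above the table
- guide_b_mouth (a point): centre of the bore of guide_b at the ring's top face, 92 mm above the table
- cup: the open, empty white plastic cup, rim diameter 64, height 50, wall 3, floor 4 mm thick; loose, standing on the base plate of one of the two measuring stands (its underside 10 mm above the table), within about 3 mm of centred under the ring. Origin: centre of its underside, z up
- jar: closed white plastic jar with a screw cap, diameter 58, height 60 mm; loose, standing under the ring of the other measuring stand. Origin: centre of its underside
- reagent_small: small amber bottle with paper label, diameter 34, height 55 mm, between the stands. Bystander, loose; origin at the centre of its underside.
- reagent_vial: small amber screw jar with black cap, diameter 32, height 60 mm, between the stands. Bystander, loose; origin at the centre of its underside.
- water_bottle: clear water bottle, diameter 64, height 150 mm, near the robot on the right. Bystander, loose; origin at the centre of its underside.
- juice_bottle: amber drink bottle, diameter 66, height 120 mm, near the robot on the left. Bystander, loose; origin at the centre of its underside.
- pipette: white hand pipette with blue tip and button, lying, 285 mm long, 30 mm thick at most, at the far side. Bystander, loose; origin on the table under its body, 125 mm from the button end; x towards the blue tip.
- cup_stack: stack of white sample cups, diameter 58, height 72 mm, near the robot on the left. Bystander, loose; origin at the centre of its underside.
There are look-alikes about, which are no part of the job. Leave any yellow look-alike of the jar alone.

How it is judged:
On the way:
1. the probe is held by the robot with its rod lifted clear of the parking stand's plate (z of probe_tip in the frame of park_top above 0.002 m and contact force between probe and the fingers above 1 N), for 0.1 s.
At the end, for the whole second after the job is handed in: Probe gripped by the fingers, upright within 0.06 rad, at rest, touching no stand, cup or jar; tip within 4 mm of the axis of the ring over the open cup, 14 to 42 mm above the cup's underside; cup and jar within 8 mm, other things within 15 mm of their start ((horizontal distance between probe_tip and guide_a_mouth below 0.004 m or horizontal distance between probe_tip and guide_b_mouth below 0.004 m) and horizontal distance between probe_tip and cup below 0.02 m and z of probe_tip in the frame of cup between 0.014 and 0.042 m and angle between probe's own z axis and vertical below 0.06 rad and linear speed of probe below 0.015 m/s and angular speed of probe below 0.15 rad/s and contact force between probe and the fingers above 1 N and contact force between probe and guide_a below 0.2 N and contact force between probe and guide_b below 0.2 N and contact force between probe and cup below 0.2 N and contact force between probe and jar below 0.2 N and contact force between probe and park below 0.2 N and distance of each of cup, jar from where it was at the start of the episode below 0.008 m and angle between cup's own z axis and vertical below 0.1 rad and distance of each of reagent_small, reagent_vial, water_bottle, juice_bottle, pipette, cup_stack from where it was at the start of the episode below 0.015 m); the arm keeps its last pose, push and grip.
It fails at once if the probe touches a guide ring or measuring stand (contact force between probe and guide_a above 0.3 N or contact force between probe and guide_b above 0.3 N).
It fails at once if the probe touches the cup or the jar (contact force between probe and cup above 0.3 N or contact force between probe and jar above 0.3 N).
It fails at once if the cup or the jar is shifted by more than 8 mm (distance of any of cup, jar from where it was at the start of the episode above 0.008 m).
It fails at once if a bystander is shifted by more than 15 mm (distance of any of reagent_small, reagent_vial, water_bottle, juice_bottle, pipette, cup_stack from where it was at the start of the episode above 0.015 m).
It also fails if it takes over 58 s, if anything falls off the work surface, if the arm or the gripper's body presses on something with over 40 N, if the wrist force passes 120 N, or if a joint passes its speed limit or range.

## Working session

There is one attempt and no reset: what is moved stays moved. The work goes in short steps, each a Python script; the robot and the scene stay as the last script left them, time stands still between calls to the robot, and variables do not carry over. Pictures are saved under pics/ and viewed, and the job is handed in when it is done.

```bash
ls; mkdir -p pics; python3 - <<'E'
from plant import robot
import cv2,numpy as np
s=robot.sense();print(s, robot.nose_length)
for n in("side","top"):
    f=robot.grab_frame(n); cv2.imwrite(f"pics/{n}0.png",f["image"][:,:,::-1]); np.savez(f"{n}0.npz",**f)
    print(n,f["fx"],f["fy"],f["cx"],f["cy"],f["R"],f["t"])
E
```

```text
pics
{'t': 0.0, 'joint_pos': array([ 1.17811746,  0.46946448, -0.04853201,  1.53370299,  0.02407905,
        1.14097613, -0.08227567]), 'joint_velocities': array([ 1.18333186e-03, -9.46386245e-05,  5.20330448e-04,  1.65975120e-04,
        1.54500188e-03,  6.87171516e-04, -1.02459678e-04]), 'effort': array([ 2.37001041e-04, -5.10302067e+01, -4.68238781e-02, -2.37711418e+01,
        1.06235017e-02,  7.53489527e-03, -8.09953320e-06]), 'tcp_pos': array([ 0.23993418, -0.63026889,  0.21804186]), 'tcp_rot': array([ 3.14151165e+00,  1.96474630e-03, -1.20702629e+00]), 'wrist_force': array([-1.11572296,  0.30578522,  0.59307965]), 'torque': array([-0.00232922,  0.00454948,  0.0564736 ]), 'opening': 0.9967585639535163} 0.011
side 499.9488728508313 499.9488728508313 258.5940189344556 184.31417519237763 [[-0.99552628 -0.0933362   0.01468969]
 [-0.07975835  0.74678963 -0.66026044]
 [ 0.05065609 -0.65847824 -0.75089305]] [0.53940024 0.14129651 1.24361646]
top 465.8944388996718 465.8944388996718 249.4875440880169 183.47357472863877 [[ 1.84576647e-04 -9.99974631e-01  7.12068279e-03]
 [-9.91543927e-01 -1.10707198e-03 -1.29766775e-01]
 [ 1.29771366e-01 -7.03651786e-03 -9.91518976e-01]] [-0.02877122  0.57578598  1.13458974]
```

View pics/side0.png

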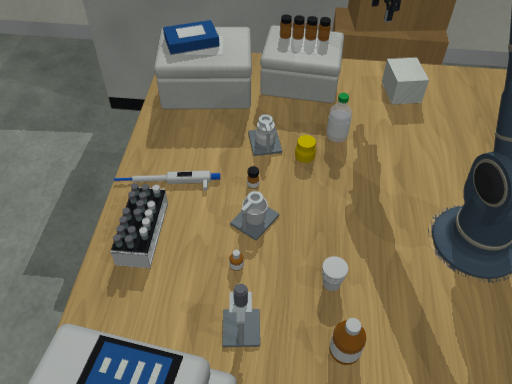

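View pics/top0.png

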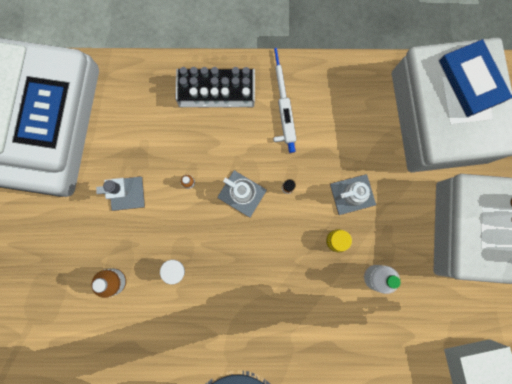

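```bash
python3 - <<'E'
import cv2,numpy as np
s=cv2.imread("pics/side0.png");t=cv2.imread("pics/top0.png")
def c(im,u,v,w,h,k):return cv2.resize(im[v:v+h,u:u+w],None,fx=k,fy=k,interpolation=cv2.INTER_CUBIC)
cv2.imwrite("pics/a.png",np.vstack([np.hstack([c(t,95,165,60,50,6),c(t,210,165,60,50,6)]),np.hstack([c(t,325,165,60,50,6),c(t,95,165,60,50,6)])]))
cv2.imwrite("pics/b.png",np.vstack([np.hstack([c(s,235,105,60,60,4.5),c(s,225,180,60,60,4.5)]),np.hstack([c(s,210,280,60,60,4.5),c(s,215,240,60,60,4.5)])]))
E
```

```text
(no output)
```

View pics/a.png

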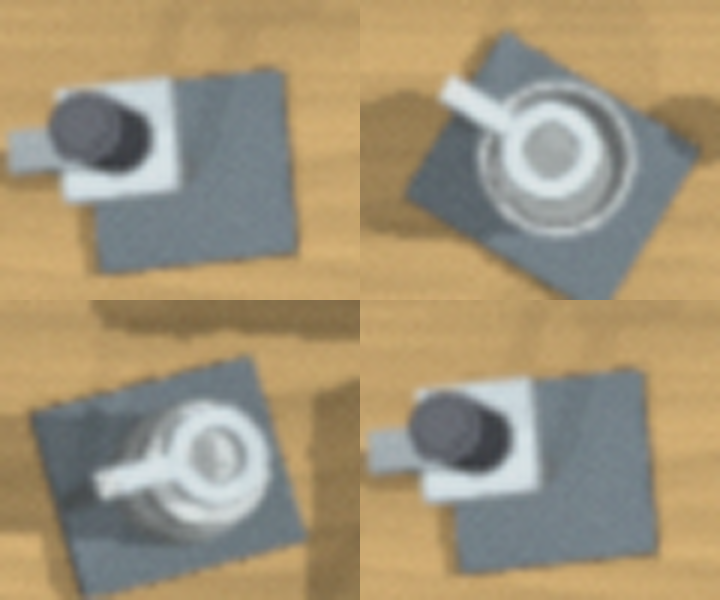

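View pics/b.png

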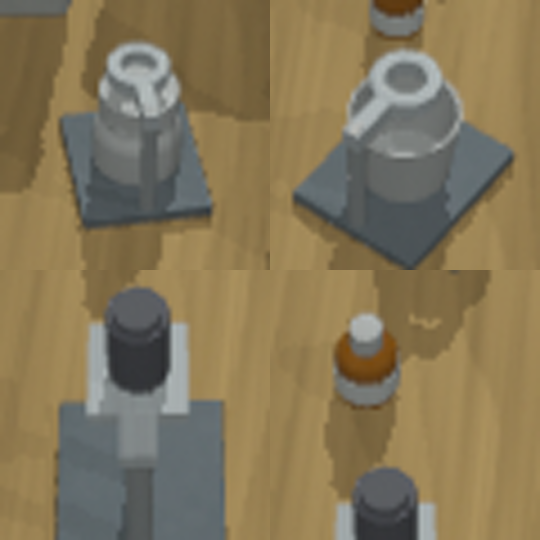

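```bash
cat > h.py <<'E'
import numpy as np,cv2
def proj(f,X):
    c=np.asarray(X)@f["R"].T+f["t"]; return np.stack([f["fx"]*c[...,0]/c[...,2]+f["cx"],f["fy"]*c[...,1]/c[...,2]+f["cy"]],-1)
def cloud(f):
    z=f["range_z"]; v,u=np.mgrid[:z.shape[0],:z.shape[1]]
    c=np.stack([(u-f["cx"])/f["fx"]*z,(v-f["cy"])/f["fy"]*z,z],-1)
    X=(c-f["t"])@f["R"]; X[z<=0]=np.nan; return X
def atz(f,u,v,zw):
    d=np.array([(u-f["cx"])/f["fx"],(v-f["cy"])/f["fy"],1.])@f["R"]; o=-f["R"].T@f["t"]
    return o+d*(zw-o[2])/d[2]
E
python3 - <<'E'
from h import *
for n,rois in(("top",{"park":(95,165,50,50),"cupst":(210,165,60,55),"jarst":(325,165,60,50)}),("side",{"park":(215,280,50,70),"cupst":(228,182,56,60),"jarst":(240,108,50,50)})):
    f=dict(np.load(n+"0.npz")); X=cloud(f)
    print(n,"table z",np.nanmedian(X[230:260,230:300,2]))
    for k,(u,v,w,h) in rois.items():
        P=X[v:v+h,u:u+w].reshape(-1,3); P=P[np.isfinite(P[:,0])]
        print(k,np.histogram(P[:,2],bins=np.arange(-.01,.19,.01))[0])
        for lo,hi in((.005,.015),(.084,.1),(.112,.127),(.155,.175)):
            q=P[(P[:,2]>lo)&(P[:,2]<hi)]
            if len(q)>10: print("  ",lo,len(q),q.mean(0).round(4),q.min(0).round(3),q.max(0).round(3))
E
```

```text
top table z 0.0007302093927172904
park [ 406 1133  483    4    4    3    0    0    0    0    1    0   84  196
   17   16   15   74   54]
   0.005 757 [0.5501 0.2802 0.0104] [0.501 0.241 0.005] [0.628 0.371 0.015]
   0.112 275 [0.5509 0.2889 0.1208] [0.53  0.263 0.112] [0.578 0.329 0.127]
   0.155 138 [0.553  0.2846 0.1679] [0.54  0.273 0.155] [0.567 0.3   0.174]
cupst [ 697 1574  589   24   26   36   69   59    1   33  178    0    0    0
    0    0    0    0    0]
   0.005 820 [ 0.5505 -0.009   0.0104] [ 0.488 -0.079  0.005] [0.629 0.074 0.015]
   0.084 207 [ 0.5581 -0.0012  0.0925] [ 0.534 -0.027  0.086] [0.582 0.036 0.099]
jarst [ 641 1390  439   20   21   66   12   74  102   45  176    0    0    0
    0    0    0    0    0]
   0.005 773 [ 0.5528 -0.2902  0.0101] [ 0.501 -0.375  0.005] [ 0.629 -0.226  0.015]
   0.084 214 [ 0.5499 -0.2852  0.0919] [ 0.534 -0.313  0.084] [ 0.57  -0.246  0.099]
side table z 0.0003373809166082618
park [ 795 1365  534   14   11   12   13   12   15   14   11   10  196  216
   36   37   37  121   42]
   0.005 1067 [0.5522 0.2939 0.0099] [0.511 0.177 0.005] [0.62  0.333 0.015]
   0.084 20 [0.5487 0.3258 0.0915] [0.544 0.323 0.084] [0.554 0.328 0.1  ]
   0.112 394 [0.5518 0.3017 0.1198] [0.53  0.265 0.112] [0.576 0.332 0.127]
   0.155 182 [0.5528 0.2903 0.1666] [0.539 0.274 0.155] [0.567 0.302 0.173]
cupst [1016 1325  374   98   66   79  103   41   10   95  142    0    0    0
    0    0    0    0    0]
   0.005 658 [0.5512 0.0014 0.0099] [ 0.487 -0.129  0.005] [0.63  0.062 0.015]
   0.084 213 [0.5589 0.0023 0.0906] [ 0.535 -0.029  0.084] [0.582 0.036 0.097]
jarst [819 978 191  49  56  72  37  86  45  77  81   0   0   0   0   0   0   0
   0]
   0.005 404 [ 0.5536 -0.281   0.0095] [ 0.487 -0.437  0.005] [ 0.64  -0.233  0.015]
   0.084 143 [ 0.5497 -0.2822  0.0902] [ 0.533 -0.314  0.084] [ 0.57  -0.244  0.098]
```

```bash
cat >> h.py <<'E'
from scipy.optimize import minimize
def ringfit(f,c0,zt,ro,ri,zlo,zhi,armphi=None,mask=None,win=.032,dz=0):
    X=cloud(f)
    M=((X[...,2]>zlo)&(X[...,2]<zhi)).astype(float) if mask is None else mask
    u0,v0=proj(f,[*c0,zt]).round().astype(int); w=20
    vv,uu=np.mgrid[v0-w:v0+w+1,u0-w:u0+w+1]; M=M[v0-w:v0+w+1,u0-w:u0+w+1]
    k=(np.arange(6)-2.5)/6
    U=uu[...,None,None]+k[:,None]; V=vv[...,None,None]+k[None,:]; U,V=np.broadcast_arrays(U,V)
    d=np.stack([(U-f["cx"])/f["fx"],(V-f["cy"])/f["fy"],np.ones_like(U)],-1)@f["R"]; o=-f["R"].T@f["t"]
    P=o+d*((zt-o[2])/d[...,2])[...,None]
    def cost(c):
        dx=P[...,0]-c[0];dy=P[...,1]-c[1];r=np.hypot(dx,dy)
        sm=lambda a:1/(1+np.exp(-a/.0003))
        occ=(sm(ro-r)*sm(r-ri)).mean((-1,-2)) if ri>0 else sm(ro-r).mean((-1,-2))
        W=(r.mean((-1,-2))<win).astype(float)
        if armphi is not None:
            a=np.arctan2(dy,dx).mean((-1,-2)); da=np.abs((a-armphi+np.pi)%(2*np.pi)-np.pi)
            W[(da<.6)&(r.mean((-1,-2))>.014)]=0
        return (W*(occ-M)**2).sum()
    best=None
    g=minimize(cost,c0,method="Nelder-Mead",options=dict(initial_simplex=[np.add(c0,e) for e in((-.003,-.003),(.004,0),(0,.004))],xatol=1e-5))
    return g.x,g.fun
E
python3 - <<'E'
from h import *
for n in("top","side"):
    f=dict(np.load(n+"0.npz"));X=cloud(f)
    d=np.array([.021,.013])if 0 else None
    for nm,c0,ap in(("cupring",(.554,-.008),np.arctan2(.022,.030)),("jarring",(.550,-.292),np.arctan2(.03,-.01))):
        print(n,nm,[ (x.round(4),round(c,2)) for x,c in[ringfit(f,c0,.092,.020,.011,.085,.1,ap)]])
    print(n,"head",ringfit(f,(.553,.287),.166,.014,0,.160,.18))
    print(n,"plate centre", [ (np.nanmin(X[...,:2][(X[...,2]>.114)&(X[...,2]<.126)&(abs(X[...,1]-.29)<.05)&(abs(X[...,0]-.55)<.04)],0)) ])
    g=cv2.cvtColor(f["image"],cv2.COLOR_RGB2GRAY)
    # overlay
    im=cv2.resize(f["image"][:,:,::-1],None,fx=8,fy=8,interpolation=cv2.INTER_NEAREST)
    c,_=ringfit(f,(.554,-.008),.092,.020,.011,.085,.1,np.arctan2(.022,.030))
    h,_=ringfit(f,(.553,.287),.166,.014,0,.160,.18)
    out=[]
    a=np.linspace(0,6.3,80)
    for c_,z,rs in((c,.092,(.020,.011)),(h,.166,(.014,)),):
        for r in rs:
            p=proj(f,np.stack([c_[0]+r*np.cos(a),c_[1]+r*np.sin(a),a*0+z],-1))
            cv2.polylines(im,[((p+.5)*8).round().astype(int)],False,(0,0,255),1)
        u,v=(proj(f,[*c_,z])*8).astype(int)
        out.append(im[v-200:v+200,u-200:u+200])
    cv2.imwrite(f"pics/ov_{n}.png",np.hstack(out))
E
```

```text
top cupring [(array([ 0.5536, -0.0083]), np.float64(9.24))]
top jarring [(array([ 0.552 , -0.2936]), np.float64(8.27))]
top head (array([0.55387366, 0.28609686]), np.float64(5.20528927695198))
top plate centre [array([0.53039462, 0.2628554 ])]
side cupring [(array([ 0.5532, -0.0059]), np.float64(23.12))]
side jarring [(array([ 0.5523, -0.2912]), np.float64(12.84))]
side head (array([0.55295352, 0.28844187]), np.float64(10.903961859211702))
side plate centre [array([0.52982733, 0.26482324])]
```

View pics/ov_top.png

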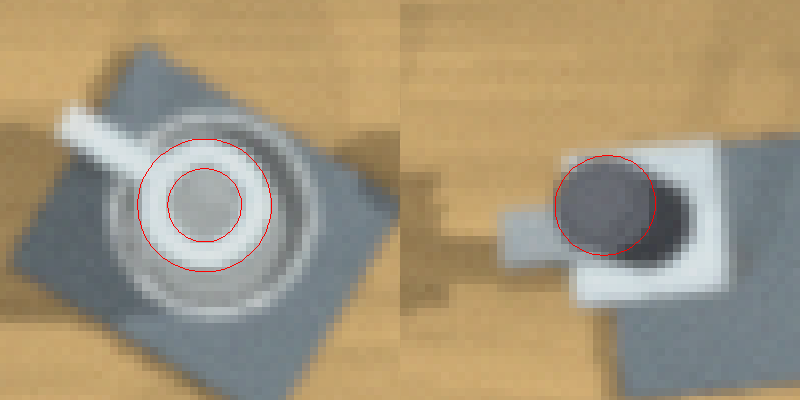

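View pics/ov_side.png

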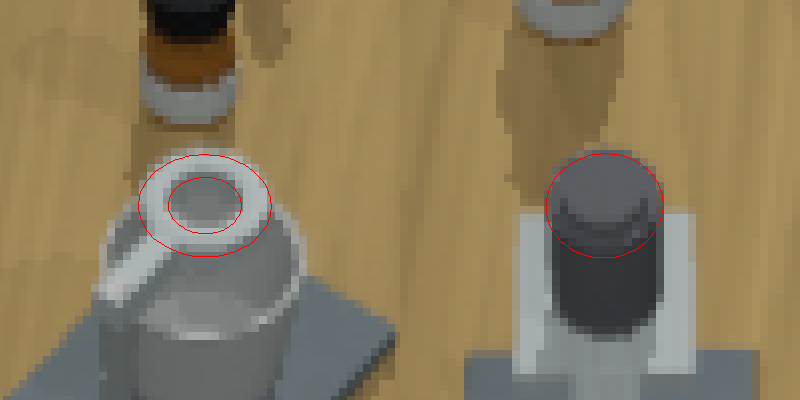

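```bash
python3 - <<'E'
from h import *
from plant import robot
for n in("top","side"):
    f=dict(np.load(n+"0.npz"))
    for zl in(.087,.089,.0905): print(n,zl,ringfit(f,(.554,-.008),.092,.020,.011,zl,.1,.63)[0].round(4),end=" ")
    for zl in(.155,.160,.163): print(zl,ringfit(f,(.553,.287),.166,.014,0,zl,.18)[0].round(4),end=" ")
    print()
for yaw in(0,np.pi/2,-np.pi/2,np.pi,-1.2):
    for p in((.5533,.2865,.30),(.5533,.2865,.138),(.5533,-.0075,.3),(.5533,-.0075,.16)):
        q=robot.inverse_kinematics(p,[np.pi,0,yaw]); print(round(yaw,2),p,None if q is None else np.round(q,2))
E
```

```text
top 0.087 [ 0.5537 -0.0083] top 0.089 [ 0.5538 -0.0083] top 0.0905 [ 0.554  -0.0083] 0.155 [0.5533 0.2854] 0.16 [0.5539 0.2861] 0.163 [0.5539 0.2867] 
side 0.087 [ 0.5534 -0.0063] side 0.089 [ 0.5536 -0.0068] side 0.0905 [ 0.5537 -0.0069] 0.155 [0.5527 0.2902] 0.16 [0.553  0.2884] 0.163 [0.5533 0.2879] 
0 (0.5533, 0.2865, 0.3) [ 0.17  0.53 -1.07  1.52  0.47  1.37 -0.93]
0 (0.5533, 0.2865, 0.138) [ 0.19  0.75 -1.14  1.7   0.74  1.18 -1.15]
0 (0.5533, -0.0075, 0.3) [ 0.51  0.28 -0.71  1.69  0.19  1.25 -0.24]
0 (0.5533, -0.0075, 0.16) [ 0.45  0.41 -0.65  1.86  0.3   0.97 -0.34]
1.57 (0.5533, 0.2865, 0.3) [ 0.2   0.56 -1.14  1.51  0.51  1.4   0.6 ]
1.57 (0.5533, 0.2865, 0.138) [ 0.19  0.75 -1.14  1.7   0.73  1.18  0.43]
1.57 (0.5533, -0.0075, 0.3) [ 0.67  0.34 -0.93  1.68  0.28  1.27  1.25]
1.57 (0.5533, -0.0075, 0.16) [ 0.59  0.47 -0.86  1.85  0.41  1.01  1.13]
-1.57 (0.5533, 0.2865, 0.3) [ 0.15  0.52 -1.04  1.52  0.45  1.37 -2.49]
-1.57 (0.5533, 0.2865, 0.138) [ 0.01  0.59 -0.8   1.71  0.48  1.04 -2.52]
-1.57 (0.5533, -0.0075, 0.3) [ 0.38  0.25 -0.54  1.69  0.14  1.23 -1.76]
-1.57 (0.5533, -0.0075, 0.16) [ 0.29  0.37 -0.45  1.87  0.19  0.94 -1.81]
3.14 (0.5533, 0.2865, 0.3) [ 0.21  0.58 -1.18  1.51  0.54  1.41  2.15]
3.14 (0.5533, 0.2865, 0.138) [ 0.21  0.78 -1.18  1.7   0.77  1.2   1.97]
3.14 (0.5533, -0.0075, 0.3) [ 0.87  0.5  -1.31  1.67  0.49  1.36  2.63]
3.14 (0.5533, -0.0075, 0.16) [-0.86  0.55  1.12  1.93 -0.58  1.03 -2.63]
-1.2 (0.5533, 0.2865, 0.3) [ 0.13  0.5  -1.    1.52  0.43  1.36 -2.1 ]
-1.2 (0.5533, 0.2865, 0.138) [ 0.01  0.59 -0.79  1.71  0.48  1.04 -2.14]
-1.2 (0.5533, -0.0075, 0.3) [ 0.41  0.26 -0.58  1.69  0.15  1.24 -1.4 ]
-1.2 (0.5533, -0.0075, 0.16) [ 0.33  0.38 -0.49  1.87  0.22  0.95 -1.46]
```

```bash
python3 - <<'E'
from plant import robot
import numpy as np
O=[np.pi,0,np.pi/2]
robot.move_straight([.24,-.631,.34],vel=.25)
robot.goto([.5535,.2872,.30],O)
s=robot.sense();print(s["t"],s["tcp_pos"],s["tcp_rot"],s["joint_pos"].round(2),s["wrist_force"])
import cv2
for n in("top","side"):
    f=robot.grab_frame(n);cv2.imwrite(f"pics/{n}1.png",f["image"][:,:,::-1]);np.savez(n+"1.npz",**f)
E
```

```text
4.1167 [0.55408711 0.28632335 0.29983184] [-3.14155666e+00  4.43237563e-04  1.56913164e+00] [ 0.17  0.53 -1.07  1.52  0.47  1.38  0.63] [ 0.37867492  0.79889529 -0.35865788]
```

View pics/side1.png

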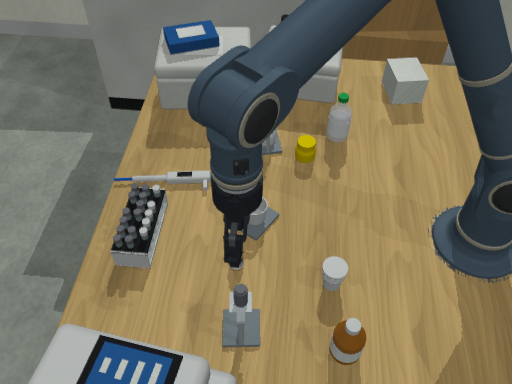

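The gripper (pixel ~236,255) is raised behind the probe head (240,292) as expected, and nothing has been disturbed. Next is the descent.

```bash
python3 - <<'E'
from plant import robot
import numpy as np,cv2
hit=robot.move_straight([.5535,.2872,.18],vel=.12,contact_N=8)
hit2=robot.move_straight([.5535,.2872,.139],vel=.06,contact_N=6)
s=robot.sense();print(hit,hit2,s["t"],s["tcp_pos"],s["tcp_rot"],s["wrist_force"])
for n in("top","side"):
    f=robot.grab_frame(n);cv2.imwrite(f"pics/{n}2.png",f["image"][:,:,::-1])
    u,v=(75,130) if n=="top" else (190,220)
    cv2.imwrite(f"pics/{n}2c.png",cv2.resize(f["image"][v:v+120,u:u+120,::-1],None,fx=4,fy=4,interpolation=cv2.INTER_CUBIC))
E
```

```text
False False 6.2 [0.553611   0.28750232 0.13923303] [ 3.14128711e+00 -4.62983197e-04  1.57092656e+00] [-0.04164323 -0.22915855  0.06169023]
```

View pics/side2c.png

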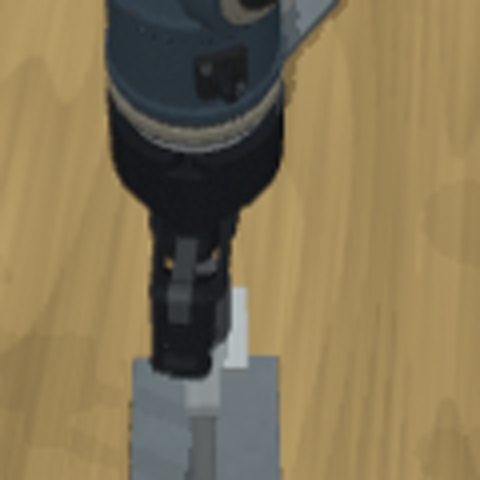

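View pics/top2c.png

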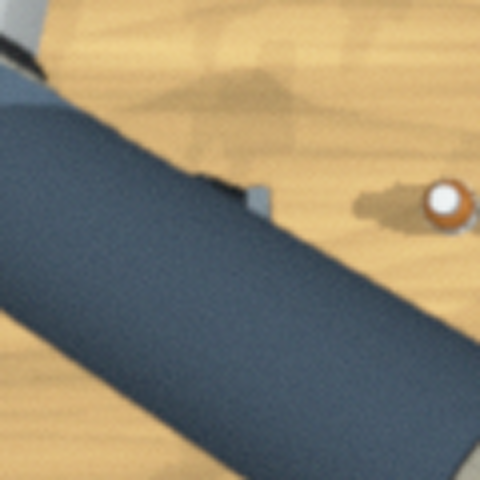

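```bash
python3 - <<'E'
from h import *
f=dict(np.load("side0.npz"))
for p in((.5535,.2872,.166),(.5535,.2872,.12),(.5535,.34,.127),(.5535,.34,.16),(.5535,.23,.127),(.5645,.34,.127),(.5425,.34,.127)): print(p,proj(f,p).round(1), (proj(f,p)-[190,220])*4)
E
```

```text
(0.5535, 0.2872, 0.166) [239.8 289.8] [199.23699591 279.02551163]
(0.5535, 0.2872, 0.12) [240.1 301.4] [200.49055346 325.54696193]
(0.5535, 0.34, 0.127) [236.8 324.6] [187.25374819 418.31494566]
(0.5535, 0.34, 0.16) [236.5 316.6] [185.97152839 386.33017262]
(0.5535, 0.23, 0.127) [243.4 274.6] [213.44547578 218.36608316]
(0.5645, 0.34, 0.127) [231.1 324. ] [164.3244968  416.14578557]
(0.5425, 0.34, 0.127) [242.6 325.1] [210.20984531 420.48664541]
```

```bash
python3 - <<'E'
from plant import robot
import numpy as np,cv2
robot.grip(0.0,strength=45)
robot.sleep(.3)
s=robot.sense();print(s["t"],s["tcp_pos"],s["opening"],s["opening"]*85,s["wrist_force"],s["torque"])
f=robot.grab_frame("side")
u,v=190,220
cv2.imwrite(f"pics/side3c.png",cv2.resize(f["image"][v:v+120,u:u+120,::-1],None,fx=4,fy=4,interpolation=cv2.INTER_CUBIC))
E
```

```text
7.175 [0.55364694 0.28715747 0.13929859] 0.3054629892121093 25.96435408302929 [-0.07073037 -1.07469067  3.9624777 ] [-0.32808183  0.11870319  0.04129937]
```

View pics/side3c.png

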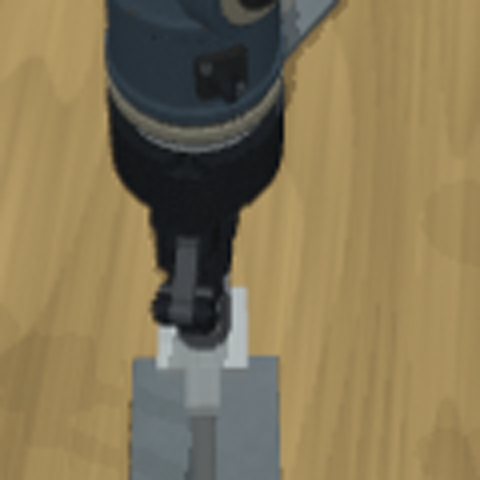

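Gripped with the head between the pads; opening is about 28 mm. Now the lift.

```bash
python3 - <<'E'
from plant import robot
import numpy as np,cv2
x,y,_=robot.sense()["tcp_pos"]
print(x,y)
robot.move_straight([.5536,.2873,.17],vel=.04)
s=robot.sense();print(s["t"],s["tcp_pos"],s["opening"],s["wrist_force"],s["torque"])
robot.move_straight([.5536,.2873,.29],vel=.10)
robot.sleep(.4)
s=robot.sense();print(s["t"],s["tcp_pos"],s["tcp_rot"],s["opening"],s["wrist_force"],s["torque"])
for n in("top","side"):
    f=robot.grab_frame(n);np.savez(n+"4.npz",**f)
    u,v=(75,130) if n=="top" else (190,190)
    cv2.imwrite(f"pics/{n}4c.png",cv2.resize(f["image"][v:v+150,u:u+120,::-1],None,fx=4,fy=4,interpolation=cv2.INTER_CUBIC))
E
```

```text
0.5536322571613673 0.287156736898919
8.15 [0.55348756 0.28709456 0.16976505] 0.30541281848499807 [ 0.00744017 -0.10254373 -0.99257794] [-0.00285717  0.04262532 -0.00731865]
9.9 [0.55356126 0.28729286 0.28986947] [-3.14136781e+00  6.18129942e-05  1.57085253e+00] 0.3065384539959908 [ 0.32563893  0.74951915 -1.50896008] [0.03209131 0.00161841 0.02827755]
```

View pics/side4c.png

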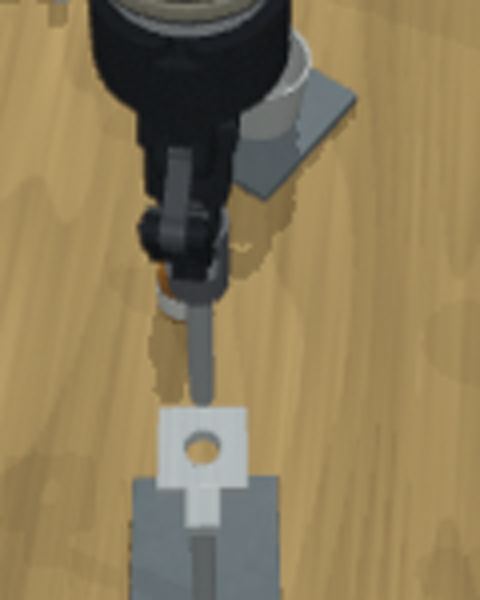

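View pics/top4c.png

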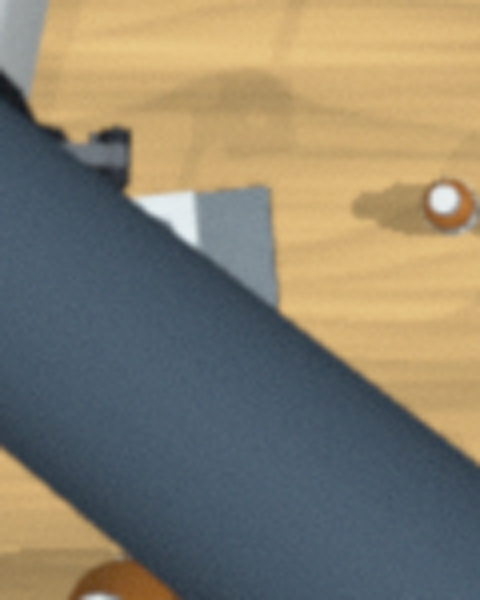

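```bash
python3 - <<'E'
from plant import robot
import numpy as np,cv2
X,Y=.5538,-.0075
robot.move_straight([X,Y,.29],vel=.10)
robot.move_straight([X,Y,.235],vel=.06)
robot.sleep(.5)
s=robot.sense();print(s["t"],s["tcp_pos"],s["tcp_rot"],s["opening"],s["wrist_force"],s["torque"])
for n in("top","side"):
    f=robot.grab_frame(n);np.savez(n+"5.npz",**f)
    u,v=(195,130) if n=="top" else (210,150)
    cv2.imwrite(f"pics/{n}5c.png",cv2.resize(f["image"][v:v+100,u:u+100,::-1],None,fx=6,fy=6,interpolation=cv2.INTER_CUBIC))
E
```

```text
14.6667 [ 0.55379623 -0.00753815  0.23503815] [3.14155806e+00 6.87753656e-05 1.57070212e+00] 0.3045045793589265 [-0.3417559   0.2548228  -0.90026007] [-0.06466431 -0.07682914  0.01124428]
```

View pics/side5c.png

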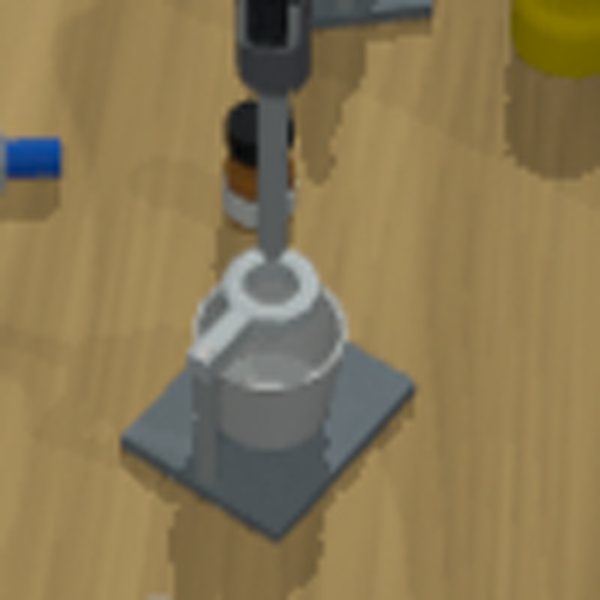

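View pics/top5c.png

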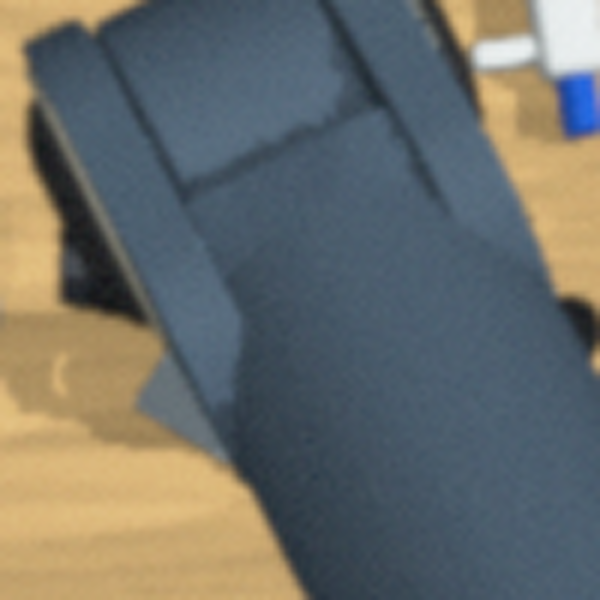

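Side view: the rod (col ~272) is lined up with the ring's bore centre (271, 285), tip ~row 262; the top camera is blocked by the arm. I'll check this numerically with projected outlines.

```bash
python3 - <<'E'
from h import *
f=dict(np.load("side5.npz"));X=cloud(f)
c=ringfit(f,(.5538,-.0075),.092,.020,.011,.089,.0985,.63)[0];print("ring side",c, np.arctan2(.036+.0075,.582-.5538))
im=cv2.resize(f["image"][150:250,210:310,::-1],None,fx=6,fy=6,interpolation=cv2.INTER_CUBIC)
def dr(P,col):
    p=proj(f,P);cv2.polylines(im,[(((p-[210,150]+.5)*6)).round().astype(int)],False,col,1)
a=np.linspace(0,6.3,80)
def circ(x,y,r,z):return np.stack([x+r*np.cos(a),y+r*np.sin(a),a*0+z],-1)
for r in(.02,.011): dr(circ(.5538,-.0075,r,.092),(0,0,255))
tz=.235-.1240
for z in(tz,tz+.05,tz+.1): dr(circ(.5538,-.0075,.006,z),(0,255,0))
dr(np.array([[.5538,-.0075,tz],[.5538,-.0075,tz+.105]]),(255,0,0))
cv2.imwrite("pics/ov5.png",im[0:400,100:420].repeat(1,0))
# rod points
roi=np.zeros(X.shape[:2],bool);roi[165:195,245:265]=1
z=X[...,2];m=roi&(z>.115)&(z<.21)&(abs(X[...,1]+.0075)<.02)&(abs(X[...,0]-.5538)<.012)
for lo in np.arange(.11,.21,.015):
    q=X[m&(z>lo)&(z<lo+.015)]; 
    if len(q):print(round(lo,3),len(q),q.mean(0).round(4),q[:,0].min().round(4),q[:,0].max().round(4))
E
```

```text
ring side [ 0.55344216 -0.00613819] 0.9956341090051943
0.11 13 [ 0.5525 -0.0039  0.1194] 0.5478 0.5573
0.125 20 [ 0.5522 -0.0035  0.1321] 0.5479 0.5573
0.14 23 [ 0.5528 -0.0037  0.1469] 0.5484 0.5576
0.155 20 [ 0.5529 -0.003   0.1627] 0.5483 0.5576
0.17 25 [ 0.5532 -0.0031  0.1779] 0.5483 0.5578
0.185 20 [ 0.5531 -0.0029  0.1932] 0.5486 0.5579
0.2 12 [ 0.5529 -0.0022  0.2043] 0.5488 0.5576
```

View pics/ov5.png

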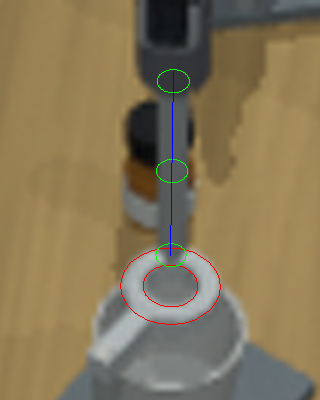

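```bash
python3 - <<'E'
from h import *
from scipy.optimize import least_squares
for n in("top0","side0","side5"):
    f=dict(np.load(n+".npz"));X=cloud(f)
    for zl in(.085,.088,.090): print(n,zl,[ (a.round(4),round(b,1)) for a,b in[ringfit(f,(.5538,-.0075),.092,.020,.011,zl,.0985,1.05)]])
    # brightness mask
    g=cv2.cvtColor(f["image"],cv2.COLOR_RGB2GRAY).astype(float)
    u,v=proj(f,[.5538,-.0075,.092]).round().astype(int)
    s=g[v-8:v+9,u-10:u+11]; M=np.clip((g-165)/40,0,1)
    print("  bright",s.min(),s.max(),ringfit(f,(.5538,-.0075),.092,.020,.011,0,0,1.05,mask=M,win=.022))
f=dict(np.load("side5.npz"));X=cloud(f)
roi=np.zeros(X.shape[:2],bool);roi[165:195,245:265]=1
z=X[...,2];m=roi&(z>.113)&(z<.205)&(abs(X[...,1]+.0075)<.02)&(abs(X[...,0]-.5538)<.012)
P=X[m]
def res(p):
    x=p[0]+p[2]*(P[:,2]-.111);y=p[1]+p[3]*(P[:,2]-.111);return np.hypot(P[:,0]-x,P[:,1]-y)-.006
r=least_squares(res,[.5538,-.0075,0,0],loss="soft_l1",f_scale=.001);print("rod axis at tip",r.x.round(4),"rms",np.std(r.fun))
E
```

```text
top0 0.085 [(array([ 0.5536, -0.0083]), np.float64(9.0))]
top0 0.088 [(array([ 0.5537, -0.0082]), np.float64(8.7))]
top0 0.09 [(array([ 0.5541, -0.0083]), np.float64(14.1))]
  bright 103.0 225.0 (array([ 0.55390851, -0.00849884]), np.float64(5.440912867047626))
side0 0.085 [(array([ 0.5532, -0.0062]), np.float64(20.7))]
side0 0.088 [(array([ 0.5534, -0.0067]), np.float64(12.6))]
side0 0.09 [(array([ 0.5536, -0.0072]), np.float64(17.4))]
  bright 96.0 183.0 (array([ 0.55417525, -0.0068505 ]), np.float64(54.06733994409717))
side5 0.085 [(array([ 0.5534, -0.0056]), np.float64(22.8))]
side5 0.088 [(array([ 0.5533, -0.006 ]), np.float64(18.7))]
side5 0.09 [(array([ 0.5536, -0.0059]), np.float64(25.9))]
  bright 87.0 184.0 (array([ 0.55412143, -0.0078687 ]), np.float64(56.32731717522652))
rod axis at tip [ 0.5536 -0.0086  0.0027  0.0122] rms 0.0010850464036181973
```

```bash
python3 - <<'E'
from plant import robot
import numpy as np,cv2
X,Y=.5539,-.0066
robot.move_straight([X,Y,.235],vel=.02)
h=robot.move_straight([X,Y,.218],vel=.03)
robot.sleep(.4)
s=robot.sense();print(h,s["t"],s["tcp_pos"],s["tcp_rot"],s["opening"],s["wrist_force"],s["torque"])
f=robot.grab_frame("side");np.savez("side6.npz",**f)
u,v=225,165
cv2.imwrite(f"pics/side6c.png",cv2.resize(f["image"][v:v+60,u:u+60,::-1],None,fx=10,fy=10,interpolation=cv2.INTER_CUBIC))
E
```

```text
False 16.1333 [ 0.55394393 -0.00660796  0.21808125] [3.14141452e+00 4.40469758e-05 1.57078830e+00] 0.30652283700435046 [ 0.4917024  -0.43361719 -1.36708838] [ 0.0234272  -0.04554402 -0.00518911]
```

View pics/side6c.png

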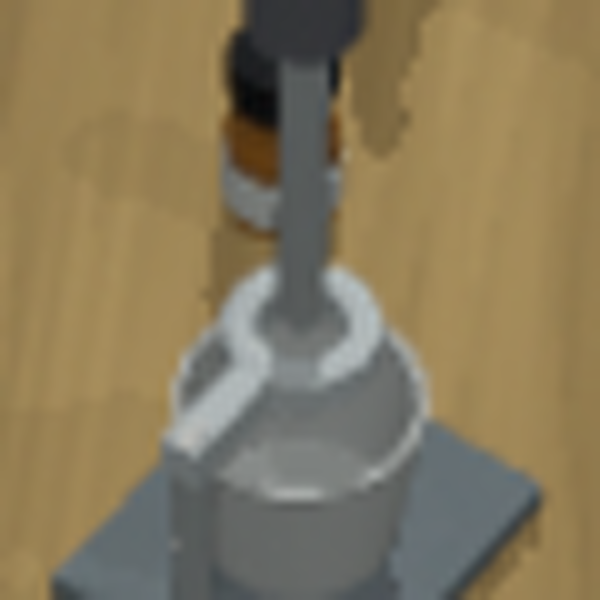

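```bash
python3 - <<'E'
from h import *
f=dict(np.load("side6.npz"));g=cv2.cvtColor(f["image"],cv2.COLOR_RGB2GRAY).astype(int)
print(g[186:206,247:264])
X=cloud(f);print((X[186:206,251:258,2]*1000).round(0));print((X[186:206,251:258,1]*1000).round(0))
a=np.linspace(0,6.28,5)[:4]
for y in(-.0066,):
  for z in(.094,.096): print(z,"tip near/far",proj(f,[.5539,y+.006,z]).round(1),proj(f,[.5539,y-.006,z]).round(1))
print("bore near/far",proj(f,[.5538,-.0066+.011,.092]).round(1),proj(f,[.5538,-.0066-.011,.092]).round(1),"outer",proj(f,[.5538,-.0066+.02,.092]).round(1),proj(f,[.5538,-.0066-.02,.092]).round(1))
im=cv2.resize(f["image"][170:215,230:280,::-1],None,fx=14,fy=14,interpolation=cv2.INTER_NEAREST)
t=np.linspace(0,6.3,80)
for r,z,x,y,c in((.02,.092,.5538,-.0066,(0,0,255)),(.011,.092,.5538,-.0066,(0,0,255)),(.006,.0941,.5539,-.0066,(0,255,0))):
    p=proj(f,np.stack([x+r*np.cos(t),y+r*np.sin(t),t*0+z],-1));cv2.polylines(im,[((p-[230,170]+.5)*14).round().astype(int)],False,c,1)
cv2.imwrite("pics/ov6.png",im[:600])
E
```

```text
[[100  93 110 115 119  93  88  90  90  89  90  94 133 137 139 135 132]
 [101  85  74  98 111  89  87  90  90  90  87 104 135 138 138 135 133]
 [104  99  90  83  79  71  86  90  90  89  88 105 135 137 134 133 133]
 [104 104 106 108 109  94  88  90  90  90  87 105 136 138 134 133 134]
 [104 104 106 109 109  97  88  89  90  90  89 113 137 138 134 133 135]
 [104 104 107 116 130 115  90  89  89  89 103 148 147 137 134 133 135]
 [104 107 121 149 180 139  93  89  90  89 132 181 174 151 135 134 135]
 [104 126 162 178 179 136  92  90  90  89 126 173 180 183 156 137 135]
 [110 154 172 173 164 115  89  89  91  89 106 151 174 180 185 147 138]
 [137 169 174 169 117  93  88  89  91  89  95 107 160 177 182 164 140]
 [154 172 174 145 102  96  91  90  90  90 100 105 129 176 181 183 144]
 [158 175 177 137 105 108 106  93  93 100 108 109 113 175 180 182 146]
 [141 172 179 155 122 117 116 108 107 116 117 117 129 176 181 180 140]
 [124 167 179 184 157 122 117 117 118 117 121 133 175 180 182 158 111]
 [ 97 153 174 177 181 136 122 121 121 121 149 179 180 180 174 113 107]
 [110 151 173 173 176 141 137 136 1
[... 1452 characters left out ...]
16.   -1.   -3.   -5.   -3.   -7.]
 [ -13.  -14.   -1.    1.   -1.   -2.   -7.]
 [ -13.  -19.   -3.   -2.    2.   -1.  -18.]
 [ -14.  -39.   -1.   -3.   -2.   -7.  -38.]
 [ -33.  -37.  -37.  -39.    0.  -40.  -38.]
 [ -34.  -36.  -40.  -36.  -38.  -37.  -36.]
 [   3.    1.  -35.  -37.  -39.  -38.  -38.]
 [   6.    8.    3.    4.    4.    4.    7.]
 [  10.    8.    8.    9.    7.    7.    6.]
 [  12.   10.   13.    9.   12.   10.   10.]
 [  12.    9.    9.   11.   12.    8.    9.]
 [  10.   11.    9.   12.   11.    9.    8.]]
0.094 tip near/far [254.2 198.7] [254.7 194.9]
0.096 tip near/far [254.2 198.2] [254.7 194.4]
bore near/far [254.  200.8] [254.9 193.9] outer [253.6 203.7] [255.3 191.1]
```

View pics/ov6.png

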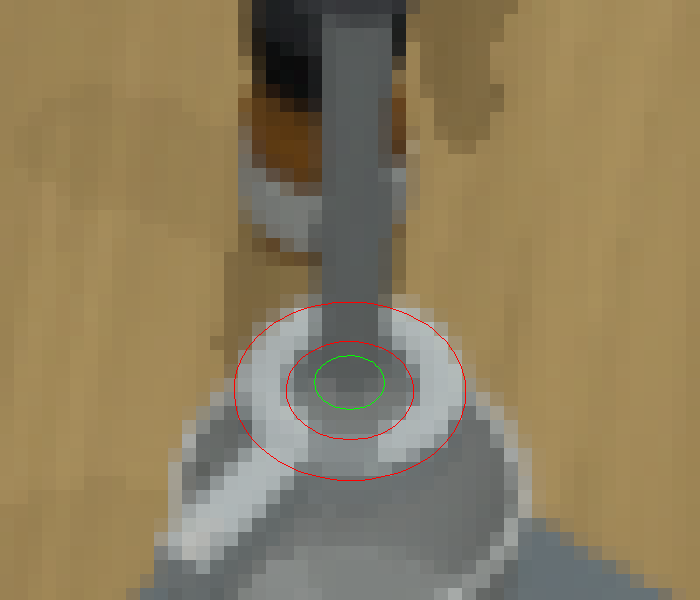

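```bash
python3 - <<'E'
from plant import robot
import numpy as np,cv2
X,Y=.5536,-.0063
robot.move_straight([X,Y,.218],vel=.02)
h=robot.move_straight([X,Y,.195],vel=.03,contact_N=5)
s=robot.sense();print(h,s["t"],s["tcp_pos"],s["wrist_force"],s["torque"])
if not h:
    h=robot.move_straight([X,Y,.162],vel=.03,contact_N=5)
robot.sleep(.5)
s=robot.sense();print(h,s["t"],s["tcp_pos"],s["tcp_rot"],s["opening"],s["wrist_force"],s["torque"])
f=robot.grab_frame("side");np.savez("side7.npz",**f)
u,v=225,165
cv2.imwrite(f"pics/side7c.png",cv2.resize(f["image"][v:v+60,u:u+60,::-1],None,fx=10,fy=10,interpolation=cv2.INTER_CUBIC))
cv2.imwrite(f"pics/side7.png",f["image"][:,:,::-1])
from h import *
g=cv2.cvtColor(f["image"],cv2.COLOR_RGB2GRAY).astype(int)
print(g[186:206,245:264]);Xc=cloud(f);print((Xc[184:206,252:258,1]*1000).round(0));print((Xc[184:206,252:258,2]*1000).round(0))
E
```

```text
False 17.35 [ 0.55373874 -0.0061821   0.1951581 ] [-0.14469092  0.04434101 -1.06297151] [-0.01180797  0.01517534  0.05265734]
False 19.1 [ 0.5535913  -0.00631108  0.16201228] [3.14158473e+00 3.02508516e-05 1.57076037e+00] 0.2982420808400175 [-0.05983538 -0.03386768 -1.05676804] [ 0.01083984  0.05250889 -0.0464021 ]
[[129 127 101  94 110  90  70  58  56  54  55  55  53  58  86 135 140 137
  134]
 [130 124 102  86  75  98 101  76  67  61  59  59  62  85 135 139 139 136
  134]
 [135 108 105  98  91  84  81  82  87  85  78  79  88 106 137 138 135 135
  134]
 [134 108 105 105 107 109 111 104  90  91  91  90  89 107 137 139 134 135
  135]
 [134 108 105 105 107 109 110 106  90  91  91  90  90 114 139 139 135 134
  136]
 [134 108 105 105 108 117 131 130  93  90  91  90  93 149 148 138 135 135
  136]
 [134 108 105 108 122 150 181 163  99  91  91  90 110 181 176 152 136 135
  136]
 [130 108 105 127 163 179 182 158  98  90  90  90 106 173 181 184 157 138
  137]
 [114 106 111 156 173 175 171 133  93  90  91  90  92 152 176 182 186 147
  139]
 [135 108 138 170 175 170 118 102  89  90  91  90  89 
[... 1723 characters left out ...]
 157.]
 [152. 154. 154. 155. 151. 154.]
 [146. 147. 149. 150. 147. 149.]
 [144. 147. 147. 147. 147. 145.]
 [  3. 127. 134. 134. 134. 128.]
 [ -1. 130. 128. 131. 131. 126.]
 [  1. 124. 130. 127. 127. 121.]
 [  0. 121. 121. 122. 124. 116.]
 [ 94. 116. 117. 119. 118. 116.]
 [ 91. 110. 116. 113. 114. 111.]
 [ 90. 108. 112. 110. 113. 105.]
 [ 87. 106. 107. 109. 110. 104.]
 [ 85. 103. 106. 103. 104.  99.]
 [ 58.  98. 101.  98. 100.  95.]
 [ 51.  91.  95.  95.  97.  94.]
 [ 46.  92.  91.  94.  90.  88.]
 [ 93.  90.  90.  88.  90.  80.]
 [ 90.  91.  92.  89.  91.  93.]
 [ 88.  92.  92.  92.  90.  92.]
 [ 93.  88.  91.  89.  89.  92.]
 [ 87.  90.  90.  87.  86.  87.]
 [ 83.  87.  85.  83.  84.  84.]]
```

View pics/side7c.png

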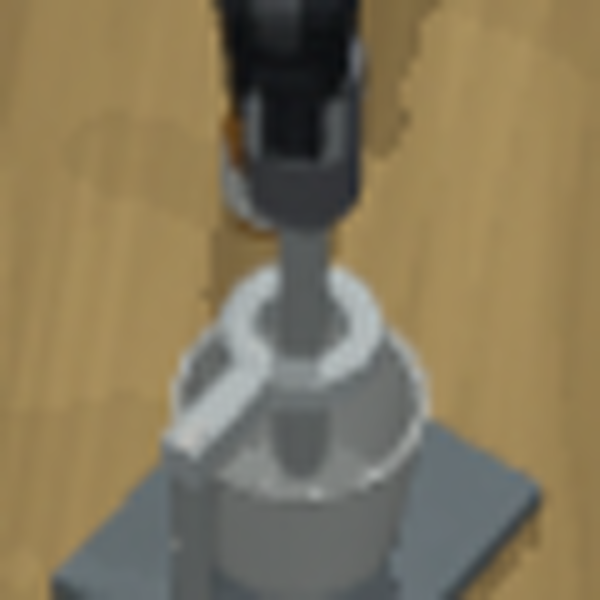

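View pics/side7.png

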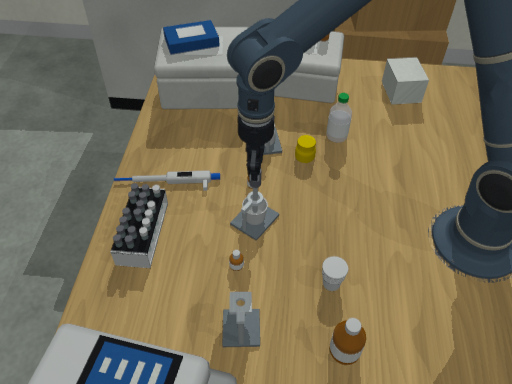

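```bash
python3 - <<'E'
from h import *
f=dict(np.load("side7.npz"));g=cv2.cvtColor(f["image"],cv2.COLOR_RGB2GRAY).astype(int)
print(g[203:217,249:261]);X=cloud(f);print((X[203:217,252:258,2]*1000).round(0));print((X[203:217,252:258,1]*1000).round(0))
for z in(.034,.038,.042): print(z,proj(f,[.5536,-.0065,z]).round(1),"sphere bottom row",(proj(f,[.5536,-.0065,z+.006])[1]+.006*500/1.215).round(1))
E
```

```text
[[182 177 127 122 131 133 132 142 138 117 111 109]
 [177 145 108 110 112 112 112 113 112 111 110 111]
 [145 108 104 111 108 108 109 109 108 114 113 114]
 [111 104 108  98  93  95  94  95  96 114 114 114]
 [104 108 115  98  89  90  91  90  96 114 116 114]
 [107 114 119  99  88  90  91  90  96 116 116 114]
 [118 118 131 105  90  90  91  89  99 122 119 116]
 [139 138 138 112  91  90  91  89 104 126 130 124]
 [138 138 138 132  97  90  91  93 117 128 129 128]
 [138 137 140 138 116 101  99 112 127 129 130 131]
 [130 130 147 139 131 131 131 138 132 128 128 132]
 [102 117 123 133 132 133 133 160 137 126 115 104]
 [104 104 104 105 101 102 101 102 106 106 106 106]
 [103 103 103 104 104 105 104 105 106 105 105 105]]
[[93. 88. 91. 89. 89. 92.]
 [87. 90. 90. 87. 86. 87.]
 [83. 87. 85. 83. 84. 84.]
 [24. 64. 67. 66. 64. 23.]
 [20. 61. 62. 61. 58. 20.]
 [15. 57. 55. 54. 57. 18.]
 [14. 52. 53. 54. 52. 18.]
 [13. 50. 50. 52. 45. 14.]
 [14. 45. 43. 50. 42. 10.]
 [12. 12. 42. 41. 14. 12.]
 [11. 12. 17. 11. 14. 13.]
 [56. 61. 58. 64. 56. 60.]
 [58. 57. 58. 59. 58. 58.]
 [52. 52. 53. 53. 54. 53.]]
[[ 12.   8.  11.   9.   8.  10.]
 [ 10.  13.  12.   9.   8.   9.]
 [ 10.  14.  12.   9.  10.  10.]
 [-34.  -2.   0.  -1.  -3. -36.]
 [-34.  -1.  -1.  -2.  -4. -35.]
 [-34.  -1.  -3.  -4.  -2. -33.]
 [-32.  -2.  -2.  -1.  -3. -30.]
 [-30.  -1.  -1.   0.  -6. -30.]
 [-25.  -2.  -4.   2.  -5. -30.]
 [-24. -24.  -1.  -2. -23. -25.]
 [-21. -21. -17. -22. -20. -21.]
 [ 17.  20.  18.  23.  16.  18.]
 [ 21.  20.  21.  22.  20.  20.]
 [ 20.  20.  20.  20.  20.  19.]]
0.034 [254.3 212.2] sphere bottom row 213.2
0.038 [254.4 211.2] sphere bottom row 212.2
0.042 [254.4 210.3] sphere bottom row 211.2
```

```bash
python3 - <<'E'
from plant import robot
s=robot.sense();print(s["t"],s["tcp_pos"],s["joint_velocities"].round(3),s["wrist_force"])
robot.close_job()
E
```

```text
19.15 [ 0.55361523 -0.00631925  0.16201624] [ 0.    -0.001 -0.001  0.001  0.    -0.002 -0.001] [ 0.18004537 -0.55841061 -2.15053016]
the job is handed in; nothing more can be done
```

I lifted the probe by its head out of the parking stand and lowered it straight down through the ring of the middle stand, the one over the open cup. I handed the job in at about 19 s with the gripper still holding it. `close_job` reports no verdict, so the result below rests on my own measurements.

**Last checks (side camera and robot state):**
- **Centring:** the rod is within about 0.5 mm of the bore axis across the image and about 0.5–1 mm in depth. At ring height it clears the near edge of the bore by about 4.5 mm.
- **Height:** the tip is about 0.038 m above the table, which is 28 mm above the cup's underside.
- **Posture and contact:** the rod's lean is no more than about 0.01 rad and the joints are still. The wrist force during the descent showed no contact.

**Limits and disagreements:**
- The arm blocked the top camera at the goal, so the final checks come from the side camera only.
- The two cameras disagreed by 1–2 mm in y on the ring's position. I took the side camera's reading relative to the rod and shifted the probe by about 1.2 mm before entering the ring.
- The tip's lower edge looked about 1 px higher than a flat-ended rod would give. I took this to be a rounded tip.
- I checked the other objects only by eye in the last side picture. The ones in view looked unmoved, but the jar stand was mostly hidden behind the arm.

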